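# Lock the microscope lamp unit's cover with the slotted key

## Task

Lock the cover of the microscope's lamp unit: take the blue slotted key from its white stand and, turning with the key only (no fingers on the unit), turn both captive screws clockwise fully home, in either order. Then put the key back upright in its stand, collar resting on the top, let go, and leave the other things on the bench where they are.

Things in the scene. Friction and masses are not known exactly. Their poses are not given: they have to be found in the camera images.
- unit: Lamp unit, fixed to the bench: white box 150 mm (x) by 230 mm (y) by 70 mm high, grey cover; origin at the centre of its underside, z up. On top, two slotted steel screw heads at y = +65 mm (screw_left) and y = -65 mm (screw_right). Red marks on the cover show the open slot direction (unit x), green marks the locked one (unit y).
- screw_left_top (a point): Centre of the top face of the left screw head (84 mm above the bench), which is 44 mm in diameter and 14 mm high. Its x axis runs along the slot and turns with the screw; z is up. The slot is 7 mm wide, 10 mm deep and open at both ends across the whole head.
- screw_right_top (a point): The same for the right screw head.
- screw_left (a joint): Turn of the left screw, rad, growing clockwise seen from above: 0 = slot along the unit's x axis (open, red marks), 1.571 = fully home against its stop (slot along the unit's y axis, green marks). It starts between 0 and 0.5, stays where it is left, and needs about 0.15 N m to turn.
- screw_right (a joint): The same for the right screw.
- key_grip (a point): Grip centre of the key, 95 mm above its blade's tip, z up along the key. The blue handle, 36 mm (x) by 26 mm (y), flat faces, runs from 37 mm below to 35 mm above this point; grip it across its 26 mm (y). Below it a black collar 52 x 40 x 6 mm (underside 45 mm below this point), then a 16 mm thick steel shaft, then the blade. Length 130 mm, about 0.22 kg.
- key_tip (a point): Middle of the lower edge of the key's blade; axes as key_grip. The blade is 30 mm wide along x, 4 mm thick along y (2.6 mm over its last 3 mm) and shows 15 mm below the shaft. In a slot it has about 0.1 rad of play before it drives the screw.
- stand_top (a point): Centre of the mouth of the key stand, on its top face, 62 mm above the bench: a fixed white block 90 mm (x) by 80 mm (y) with an upright through-hole 38 mm (x) by 24 mm (y). The key stands in it blade down, x axes about parallel, its collar lying on the top face, so that key_grip is then 45 mm above this point.
- wash_bottle: Bystander: loose white wash bottle with blue cap and spout, 66 mm in diameter, 185 mm high; origin at the centre of its underside.
- slide_box: Bystander: loose blue slide box 87 x 122 x 44 mm; origin at the centre of its underside.
- jar: Bystander: loose jar with red cap, 60 mm in diameter, 80 mm high; origin at the centre of its underside.
Mind the look-alikes: they are no part of the job. What is shaped like the part that bears key_grip but green, pink or turquoise is not meant.

How it is judged:
On the way, in this order (a step that is already met when the one before it is completed fails the run):
1. the key's blade is in the slot of one of the screws (((horizontal distance between key_tip and screw_left_top below 0.012 m and z of key_tip in the frame of screw_left_top below -0.003 m) or (horizontal distance between key_tip and screw_right_top below 0.012 m and z of key_tip in the frame of screw_right_top below -0.003 m))), for 0.1 s.
2. one screw is home, with the key's blade in its slot (((value of joint screw_left above 1.45 rad and horizontal distance between key_tip and screw_left_top below 0.012 m and z of key_tip in the frame of screw_left_top below -0.003 m) or (value of joint screw_right above 1.45 rad and horizontal distance between key_tip and screw_right_top below 0.012 m and z of key_tip in the frame of screw_right_top below -0.003 m))), for 0.1 s.
3. both screws are home, with the key's blade in one of the slots (value of joint each of screw_left, screw_right above 1.45 rad and ((horizontal distance between key_tip and screw_left_top below 0.012 m and z of key_tip in the frame of screw_left_top below -0.003 m) or (horizontal distance between key_tip and screw_right_top below 0.012 m and z of key_tip in the frame of screw_right_top below -0.003 m))), for 0.1 s.
At the end, for the whole second after the job is handed in: Both screws are within 0.12 rad of their stops (above 1.45 rad), and the key stands released in its stand: collar on the top face within 4 mm, within 12 mm of the hole's centre, and within 0.1 rad of upright (value of joint each of screw_left, screw_right above 1.45 rad and horizontal distance between key_grip and stand_top below 0.012 m and z of key_grip in the frame of stand_top between 0.041 and 0.049 m and angle between key_grip's own z axis and vertical below 0.1 rad and contact force between the fingers and anything else below 0.1 N); the robot touches nothing.
It fails at once if the fingers press on the lamp unit or its screws (over 1 N) (contact force between the fingers and unit above 1 N).
It fails at once if the wash bottle is moved more than 20 mm (distance of wash_bottle from where it was at the start of the episode above 0.02 m).
It fails at once if the slide box is moved more than 20 mm (distance of slide_box from where it was at the start of the episode above 0.02 m).
It fails at once if the jar is moved more than 20 mm (distance of jar from where it was at the start of the episode above 0.02 m).
It also fails if it takes over 72 s, if anything falls off the work surface, if the arm or the gripper's body presses on something with over 40 N, if the wrist force passes 120 N, or if a joint passes its speed limit or range.

## Robot

A 7-joint arm with a two-finger parallel gripper is mounted at the origin on the work surface. World frame = base frame: x ahead of the robot, y to its left, z up, the work surface at z = 0. Lengths are in m, angles in rad, forces in N, time in s.
With the tool pointing down it reaches from about 0.425 to 1.025 m from the base axis. Payload 3.6 kg.
Tool frame: the origin (TCP) lies at the very end of the fingers, on their centre line; the grasp point (between the pads) lies 19 mm behind it; y points along the fingers, z is the direction in which the jaws open and shut, and the axes are right-handed (so a half turn about y gives the same grasp; the last joint's range is limited). The gripper opens to 85 mm and grips with 20 to 120 N. Pads are 22 mm wide; open, the fingers measure 114 mm over their backs; the gripper's body (76 mm by 85 mm) begins 54 mm behind the grasp point. The pads swing forward as they close: fully open they stand 13 mm farther back than shut.
Start: joints at [1.022, 0.591, 0.048, 1.609, -0.033, 0.943, -0.034], TCP at [0.318, -0.651, 0.231] pointing down, gripper open.
Joint ranges: [-2.69, 2.69], [-0.47, 2.24], [-1.27, 1.36], [0.19, 2.51], [-1.53, 4.68], [0.08, 2.07], [-3.09, 3.09]. Speed limits (rad/s): [2.57, 2.57, 3.14, 3.14, 3.14, 3.14, 3.14].

## Interface

Orientations are given as a unit quaternion [x, y, z, w].
In Python, from plant import r, eyes, workorder gives the robot as it stands.
- The arm moves only by the shell command python3 -m handwheel 'ROWS' [OPENING]. ROWS is a JSON object of lists of equal length, an entry for each row: "xyz": the shift along the tool's x, y, z in m, a list of three; "roll": the turn about the tool's y in degrees. A call has exactly 5 rows; each row is the pose to reach, as a shift and turn from the pose measured when the call began, along the tool's axes at that moment; what a row does not reach only later rows make up. A row lasts 1/8 s, in which the tool goes at most 62.5 mm and 10.7 degrees, less where a joint would pass 70% of its speed; a pose out of reach is approached as far as the arm can. A call with a gripper value outside its range is refused whole. OPENING is the opening in per cent of the stroke, from 0 (shut) to 100 (fully open), set as the call begins (- or left out, the last holds). The fingers move at their own pace and stop on an object; the grip force is fixed at half the most. Time passes only in rows, so rows that repeat a pose let the fingers close, or fill a call up. It gives the time, the measured TCP pose, the force and the opening at its end, in the units of the state.
- r.get_obs(): the state, without advancing time (a new reading comes with each control period).
- eyes.capture(name): name is "scene" or "top" or "wrist"; returns the picture (420x560x3 uint8, red, green, blue); there is no depth.
- eyes.camera_params(name): a dict with "camera_matrix" (3x3 intrinsics, pixels), "extrinsics" (4x4, takes a point from camera to world coordinates); the wrist camera has in their place "tool_from_camera" (4x4, takes a point from camera to tool coordinates, whose origin is the TCP and whose axes are the tool frame's). Camera axes: x right, y up, looking along -z (the intrinsics and any distortion apply to the point x, -y, -z); pixel columns grow to the right and rows downward; lengths in m; the calibration is good to about 2 mm. A picture is of the moment at which its call begins: read the wrist's pose just before it. camera_params takes no time and is no camera call.
- workorder.close_job(): hands the job in, once; it reports no verdict.
The state is a dict: "clock": time; "joint_pos": joint angles; "dq": joint speeds; "joint_efforts": joint torques, N m; "ee_pos": TCP position; "ee_rot": TCP orientation; "wrist_force": force on the tool from outside, world axes, zero at the start; "torque": the same for the moment, N m; "opening": opening from 0.0 (shut) to 1.0 (fully open).
Only numpy, scipy, OpenCV 4.12 (cv2) and the standard library are available. Lean on these libraries where they do the work, as an engineer would, in place of code of your own. Each camera call takes 0.05 s, during which the arm holds its last target. There are 200 camera calls.

## Working session

There is one attempt and no reset: what is moved stays moved. The work goes in short steps, Python scripts to look and compute and a shell command to move; the robot and the scene stay as the last step left them, time stands still between calls to the robot, and variables do not carry over. Pictures are saved under pics/ and viewed, about 8 in all and at most 12, crops included, and the job is handed in when it is done.

```bash
ls; mkdir -p pics
python3 - <<'E'
from plant import r,eyes
import cv2,numpy as np
o=r.get_obs();print(o)
for n in ("scene","top","wrist"):
    p=eyes.camera_params(n);print(n,{k:np.round(v,4).tolist() if not isinstance(v,str) else v for k,v in p.items()})
a=eyes.capture("scene");b=eyes.capture("top")
cv2.imwrite("pics/scene.png",a[:,:,::-1]);cv2.imwrite("pics/top.png",b[:,:,::-1])
E
```

```text
pics
{'clock': 0.0, 'joint_pos': array([ 1.02251399,  0.59216424,  0.04829556,  1.60985258, -0.0333063 ,
        0.94273513, -0.03366812]), 'dq': array([-0.00062923, -0.00028545,  0.00018014,  0.00133575,  0.00109754,
        0.00085065,  0.00025113]), 'joint_efforts': array([-1.21858608e-03, -5.48695385e+01,  1.54635295e+00, -1.98123926e+01,
        9.48239118e-03,  8.76972423e-03,  1.54799454e-05]), 'ee_pos': array([ 0.31810042, -0.65053466,  0.230097  ]), 'ee_rot': array([-0.15967689,  0.68969474, -0.68809518,  0.15921519]), 'wrist_force': array([ 0.73843858, -0.16982338, -0.15179877]), 'torque': array([-0.04145357, -0.02189315,  0.01619021]), 'opening': 1.0002523775716345}
scene {'camera_matrix': [[463.787, 0.0, 269.6429], [0.0, 463.787, 206.9265], [0.0, 0.0, 1.0]], 'extrinsics': [[0.5727, -0.4449, 0.6886, 1.5618], [0.8196, 0.328, -0.4697, -0.6675], [-0.0168, 0.8334, 0.5525, 0.853], [0.0, 0.0, 0.0, 1.0]]}
top {'camera_matrix': [[473.6656, 0.0, 274.9918], [0.0, 473.6656, 211.0942], [0.0, 0.0, 1.0]], 'extrinsics': [[0.013, 0.9847, -0.1736, 0.3555], [-0.9999, 0.0119, -0.0073, 0.0063], [-0.0051, 0.1737, 0.9848, 1.3922], [0.0, 0.0, 0.0, 1.0]]}
wrist {'camera_matrix': [[339.5429, 0.0, 277.1402], [0.0, 339.5429, 210.7635], [0.0, 0.0, 1.0]], 'tool_from_camera': [[-0.0001, -0.959, -0.2833, -0.0725], [-0.0002, 0.2833, -0.959, -0.1429], [1.0, -0.0, -0.0002, 0.0], [0.0, 0.0, 0.0, 1.0]]}
```

Run:
```python
import cv2
b=cv2.imread("pics/top.png");cv2.imwrite("pics/top2.png",cv2.resize(b,(800,600),interpolation=cv2.INTER_CUBIC))
```

```text
(no output)
```

View pics/top.png

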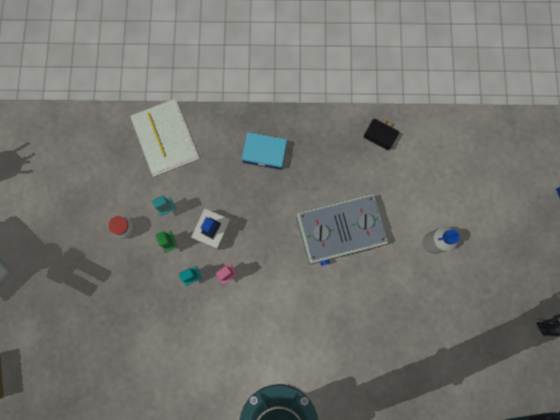

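View pics/scene.png

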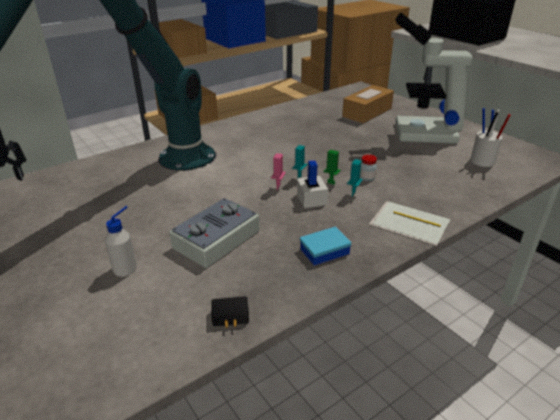

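The top view shows the blue key in its white stand at about (211,228) and the screws at about (321,232) and (366,221). The green, teal and pink look-alikes stand around the stand, the nearest about 45 px away. The bottle is at (447,239), the slide box at (265,150) and the jar at (119,226).

```bash
cat > h.py <<'E'
import numpy as np,cv2
from plant import r,eyes
from scipy.spatial.transform import Rotation as R
def cam(n,obs=None):
    p=eyes.camera_params(n);K=np.array(p["camera_matrix"])
    if n=="wrist":
        T=np.eye(4);T[:3,:3]=R.from_quat(obs["ee_rot"]).as_matrix();T[:3,3]=obs["ee_pos"]
        return K,T@np.array(p["tool_from_camera"])
    return K,np.array(p["extrinsics"])
def ray(KE,u,v,z):
    K,E=KE;d=np.linalg.inv(K)@[u,v,1];d=E[:3,:3]@(d*[1,-1,-1]);o=E[:3,3]
    return o+d*(z-o[2])/d[2]
def proj(KE,P):
    K,E=KE;c=np.linalg.inv(E)@np.r_[P,1];q=K@(c[:3]*[1,-1,-1]);return q[:2]/q[2]
E
python3 - <<'E'
import cv2,numpy as np
b=cv2.imread("pics/top.png")
c1=cv2.resize(b[200:260,180:240],(400,400),interpolation=cv2.INTER_CUBIC)
c2=cv2.resize(b[190:270,293:393],(500,400),interpolation=cv2.INTER_CUBIC)
c=np.zeros((600,800,3),np.uint8);c[:300,:300]=cv2.resize(b[200:260,180:240],(300,300),interpolation=cv2.INTER_CUBIC)
c[:400,300:800]=c2
cv2.imwrite("pics/crop.png",c[:400])
E
```

```text
(no output)
```

View pics/crop.png

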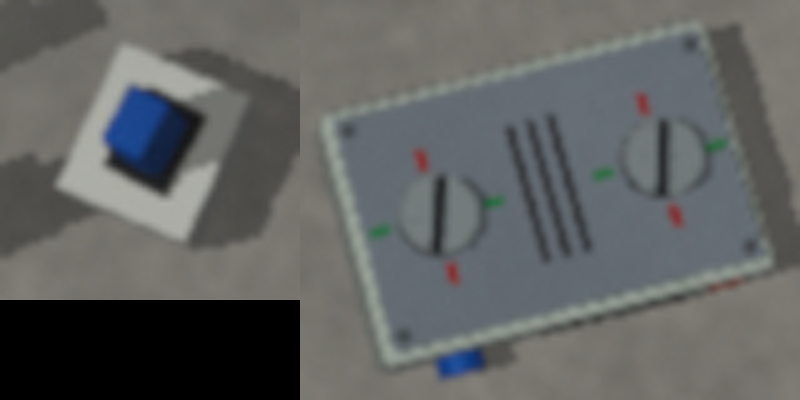

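The crop shows the stand's top-face corners at (122,42), (248,95), (188,243) and (55,187). Screw A is at (441,215) with its slot close to vertical in the image, and screw B is at (665,158). The red marks give the open direction.

Run:
```python
from h import *
T=cam("top")
def P(x,y,z,ox=0,oy=0): return ray(T,ox+(x+.5)/5-.5,oy+(y+.5)/5-.5,z)
cs=[P(x,y,.062,180,200) for x,y in [(122,42),(248,95),(188,243),(55,187)]]
print("stand",np.mean(cs,0),[np.linalg.norm(cs[i]-cs[(i+1)%4]) for i in range(4)])
for i in range(4): d=cs[(i+1)%4]-cs[i];print(np.degrees(np.arctan2(d[1],d[0])))
ks=[P(x,y,.142,180,200) for x,y in [(132,87),(182,105),(158,151),(106,135)]]
print("key",np.mean(ks,0),[np.linalg.norm(ks[i]-ks[(i+1)%4]) for i in range(4)])
for i in range(4): d=ks[(i+1)%4]-ks[i];print(np.degrees(np.arctan2(d[1],d[0])))
Q=lambda x,y,z=.084:P(x-300,y,z,293,190)
A=Q(441,215);B=Q(665,158);print("A",A,"B",B,np.linalg.norm(A-B))
d=A-B;print("unit y ang",np.degrees(np.arctan2(d[1],d[0])))
for n,a,b in (("slotA",(441,178),(437,252)),("slotB",(662,122),(660,195)),("redA",(421,160),(453,273)),("redB",(643,104),(677,216))):
    d=Q(*a)-Q(*b);print(n,np.degrees(np.arctan2(d[1],d[0])))
o=r.get_obs();print(R.from_quat(o["ee_rot"]).as_matrix().round(3))
```

```text
stand [0.53956818 0.19910169 0.062     ] [np.float64(0.078795013811119), np.float64(0.09033898048845002), np.float64(0.08229418564387775), np.float64(0.09065784566271463)]
-112.20930577223163
159.7433179543375
68.04854244145119
-22.474878199167136
key [0.54020805 0.19262852 0.142     ] [np.float64(0.02870680073098083), np.float64(0.02765074330254721), np.float64(0.029258751503398617), np.float64(0.029107359765228262)]
-109.15512446633736
154.43134091689427
73.59790949783913
-26.273292527336306
A [ 0.52700098 -0.11219062  0.084     ] B [ 0.56060099 -0.23729471  0.084     ] 0.12953761777778094
unit y ang 105.03352340999342
slotA -3.2762000576530133
slotB -2.687678467440335
redA 15.55763963723581
redB 15.690423120777584
[[-0.898 -0.001  0.439]
 [-0.439  0.002 -0.898]
 [ 0.    -1.    -0.002]]
```

```bash
cat >> h.py <<'E'
def go(x,y,z,psi):
    "psi: world heading (deg) of tool z; prints shift in tool axes and roll"
    o=r.get_obs();M=R.from_quat(o["ee_rot"]).as_matrix()
    s=M.T@(np.array([x,y,z])-o["ee_pos"]);h=np.degrees(np.arctan2(M[1,2],M[0,2]))
    print("t %.2f tcp %s psi %.2f tilt %.3f F %s op %.3f | shift mm %s roll %.2f"%(o["clock"],o["ee_pos"].round(4),h,np.arccos(-M[2,1]),o["wrist_force"].round(1),o["opening"],(s*1000).round(1),-((psi-h+180)%360-180)))
E
python3 -c "
from h import *
go(.54,.197,.29,68.5)
go(.40,-.2,.29,68.5)"
```

```text
t 0.10 tcp [ 0.3182 -0.6506  0.2302] psi -63.94 tilt 0.002 F [ 0.1 -0.4  0.7] op 1.002 | shift mm [-571.7  -58.4 -664.1] roll -132.44
t 0.10 tcp [ 0.3182 -0.6506  0.2302] psi -63.94 tilt 0.002 F [ 0.1 -0.4  0.7] op 1.002 | shift mm [-271.5  -59.  -369. ] roll -132.44
```

```bash
python3 -m handwheel '{"xyz":[[-34,-40,-45],[-70,-60,-92],[-105,-60,-140],[-140,-60,-190],[-172,-60,-235]],"roll":[-10,-20,-30,-40,-50]}' 100; python3 -c "
from h import *
go(.54,.197,.29,68.5)"
```

```text
clock: 0.72
ee_pos: [0.372, -0.3671, 0.3454]
ee_rot: [-0.437, 0.556, -0.555, 0.437]
wrist_force: [0.4, 0.4, 0.2]
opening: 1.0
t 0.72 tcp [ 0.372  -0.3671  0.3454] psi -13.61 tilt 0.002 F [0.4 0.4 0.2] op 1.000 | shift mm [-587.7   56.1   30.6] roll -82.11
```

```bash
python3 -m handwheel '{"xyz":[[-60,0,3],[-120,0,6],[-180,0,9],[-240,20,12],[-300,40,15]],"roll":[-10,-20,-30,-40,-50]}'; python3 -c "
from h import *
go(.54,.197,.27,68.5)"
```

```text
clock: 1.35
ee_pos: [0.4604, -0.0684, 0.332]
ee_rot: [-0.632, 0.317, -0.317, 0.632]
wrist_force: [0.6, 0.1, 0.5]
opening: 1.001
t 1.35 tcp [ 0.4604 -0.0684  0.332 ] psi 36.69 tilt 0.001 F [0.6 0.1 0.5] op 1.001 | shift mm [-165.2   62.2  222.3] roll -31.81
```

```bash
python3 -m handwheel '{"xyz":[[-35,0,48],[-70,20,95],[-105,40,142],[-138,55,185],[-165,62,222]],"roll":[-8,-16,-24,-32,-32]}'
python3 - <<'E'
from h import *
go(.54,.197,.27,68.5)
o=r.get_obs();np.savez("w1.npz",p=o["ee_pos"],q=o["ee_rot"])
a=eyes.capture("wrist");cv2.imwrite("pics/w1.png",cv2.resize(a[:,:,::-1],(800,600),interpolation=cv2.INTER_CUBIC))
E
```

```text
clock: 1.98
ee_pos: [0.5496, 0.2247, 0.2787]
ee_rot: [-0.695, 0.131, -0.131, 0.695]
wrist_force: [1.3, -0.2, -0.3]
opening: 1.001
t 1.98 tcp [0.5496 0.2247 0.2787] psi 68.69 tilt 0.001 F [ 1.3 -0.2 -0.3] op 1.001 | shift mm [  1.2   8.7 -29.3] roll 0.19
```

View pics/w1.png

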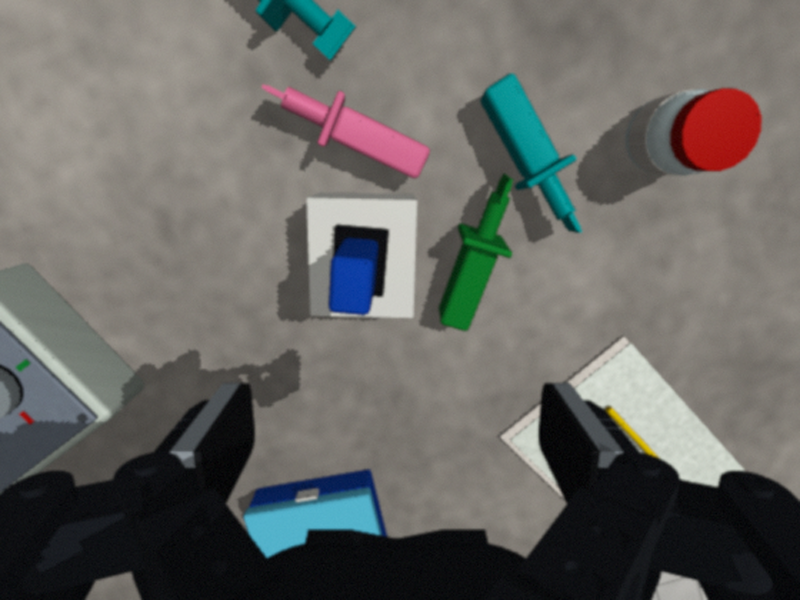

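The wrist view shows the stand's top face at about (307..417, 198..318) and the key's collar centred near (361,262), so the key is upright. The loose look-alikes have fallen over and now lie clear of the stand.

Run:
```python
from h import *
f=np.load("w1.npz");W=cam("wrist",dict(ee_pos=f["p"],ee_rot=f["q"]))
P=lambda x,y,z:ray(W,(x+.5)*.7-.5,(y+.5)*.7-.5,z)
cs=[P(x,y,.062) for x,y in [(307,198),(417,200),(414,318),(311,318)]]
print("stand",np.mean(cs,0),[np.linalg.norm(cs[i]-cs[(i+1)%4]).round(4) for i in range(4)])
for i in range(4): d=cs[(i+1)%4]-cs[i];print(np.degrees(np.arctan2(d[1],d[0])))
c=[P(*p,.068) for p in [(336,226),(388,229),(384,297)]]
print("collar",(c[0]+c[2])/2,[np.linalg.norm(c[i]-c[i+1]) for i in (0,1)],[np.degrees(np.arctan2(*(c[i+1]-c[i])[1::-1])) for i in (0,1)])
print("top",P(351,287,.142))
go(.54,.197,.24,68.5)
```

```text
stand [0.5427349  0.20031106 0.062     ] [np.float64(0.08), np.float64(0.0905), np.float64(0.0805), np.float64(0.092)]
67.66707746921549
-22.092248853420106
-111.31458105999792
157.65117732904943
collar [0.54240559 0.19945914 0.068     ] [np.float64(0.03784953266645191), np.float64(0.05160627378686245)] [np.float64(65.39001454431605), np.float64(-24.950540631970135)]
top [0.54172973 0.19922142 0.142     ]
t 2.02 tcp [0.5493 0.2359 0.278 ] psi 69.24 tilt 0.012 F [1.8 6.7 1. ] op 0.999 | shift mm [  5.2  37.5 -40.1] roll 0.74
```

```bash
python3 -m handwheel '{"xyz":[[3,20,-25],[4,40,-35],[4,60,-35],[4,78,-35],[4,78,-35]],"roll":[3,3,3,3,3]}'; python3 -c "
from h import *
go(.542,.1995,.09,66)"
```

```text
clock: 2.65
ee_pos: [0.5067, 0.0571, 0.0227]
ee_rot: [-0.688, 0.147, -0.145, 0.696]
wrist_force: [1.1, -1.0, -0.3]
opening: 1.0
t 2.65 tcp [0.5067 0.0571 0.0227] psi 66.17 tilt 0.012 F [ 1.1 -1.  -0.3] op 1.000 | shift mm [-25.5 -65.6 145.2] roll 0.17
```

The arm went much farther than I asked: the shifts look as if they add up from row to row instead of counting from the start of the call. I'll check that the key wasn't disturbed, then test with a straight-up move.

```bash
python3 -m handwheel '{"xyz":[[0,-20,0],[0,-20,0],[0,-20,0],[0,-20,0],[0,-20,0]],"roll":[0,0,0,0,0]}'
python3 - <<'E'
from h import *
go(.542,.1995,.09,66)
b=eyes.capture("top");go(.542,.1995,.09,66)
cv2.imwrite("pics/top3.png",cv2.resize(b[180:300,140:300][:,:,::-1],(800,600),interpolation=cv2.INTER_CUBIC))
E
```

```text
clock: 3.28
ee_pos: [0.506, 0.0542, 0.3383]
ee_rot: [-0.688, 0.147, -0.145, 0.696]
wrist_force: [1.4, -0.7, -0.8]
opening: 1.001
t 3.27 tcp [0.506  0.0542 0.3383] psi 66.16 tilt 0.012 F [ 1.4 -0.7 -0.8] op 1.001 | shift mm [-24.6 250.1 144.7] roll 0.16
t 3.33 tcp [0.5108 0.0565 0.3465] psi 66.18 tilt 0.019 F [1.4 1.7 4.5] op 0.996 | shift mm [-31.3 258.8 138.9] roll 0.18
```

View pics/top3.png

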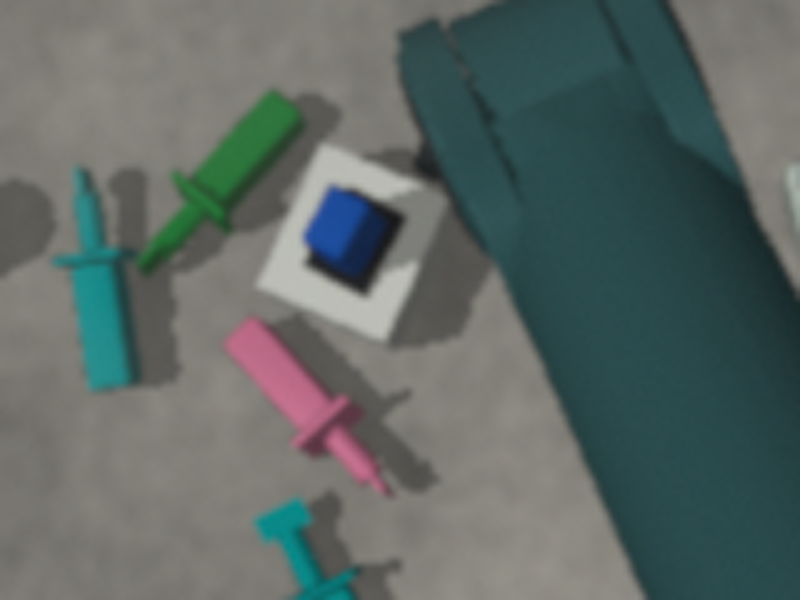

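The key is untouched and still upright in its stand, and the look-alikes lie around it. The overshoot was my mistake: shifts are in metres and I typed millimetres, so every row ran at its limit. I'll use metres from here.

```bash
python3 -m handwheel '{"xyz":[[-0.01,0,0.045],[-0.02,0,0.09],[-0.031,0.03,0.139],[-0.031,0.08,0.139],[-0.031,0.08,0.139]],"roll":[0,0,0,0,0]}'
python3 - <<'E'
from h import *
go(.542,.1995,.2,66)
W=cam("wrist",r.get_obs())
a=eyes.capture("wrist");go(.542,.1995,.2,66)
np.savez("w2.npz",E=W[1]);cv2.imwrite("pics/w2.png",cv2.resize(a[100:340,120:440][:,:,::-1],(800,600),interpolation=cv2.INTER_CUBIC))
E
```

```text
clock: 3.95
ee_pos: [0.5368, 0.1954, 0.2648]
ee_rot: [-0.688, 0.144, -0.147, 0.695]
wrist_force: [0.8, 0.6, 0.4]
opening: 0.999
t 3.95 tcp [0.5368 0.1954 0.2648] psi 66.25 tilt 0.011 F [0.8 0.6 0.4] op 0.999 | shift mm [ 3.  64.9  5.2] roll 0.25
t 4.00 tcp [0.5385 0.196  0.2673] psi 66.18 tilt 0.015 F [0.8 0.5 0.3] op 1.002 | shift mm [ 1.4 67.3  3.7] roll 0.18
```

View pics/w2.png

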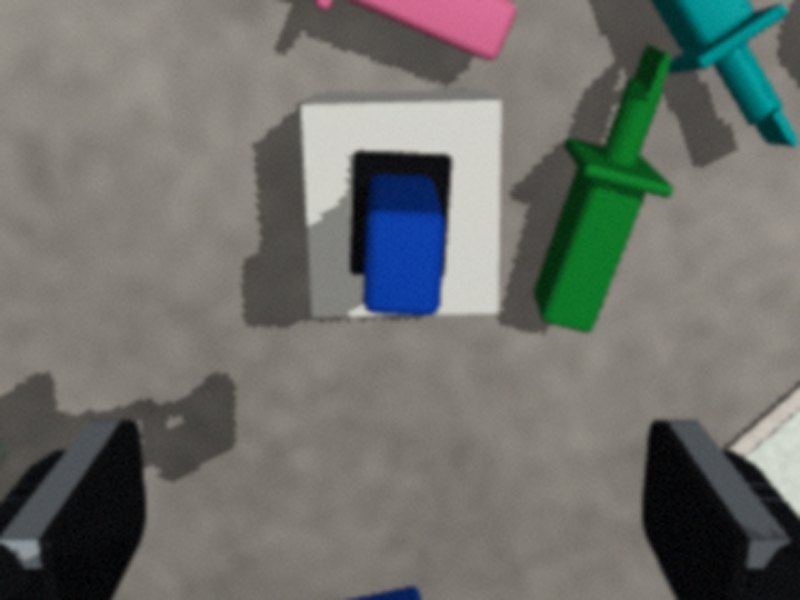

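The close view shows the handle's top face at about (367..443, 212..312), lined up with the tool to within a degree or so. The collar's corners are at (353,152) and (450,155), and the stand's top face spans (302..500, 102..316).

Run:
```python
from h import *
W=(cam("top")[0]*0+np.array(eyes.camera_params("wrist")["camera_matrix"]),np.load("w2.npz")["E"])
P=lambda x,y,z:ray(W,120+(x+.5)*.4-.5,100+(y+.5)*.4-.5,z)
def q(n,z,pts):
    c=[P(*p,z) for p in pts];print(n,np.mean(c,0).round(4),[(np.linalg.norm(c[i]-c[(i+1)%4]).round(4),np.degrees(np.arctan2(*(c[(i+1)%4]-c[i])[1::-1])).round(1)) for i in range(4)])
q("stand",.062,[(302,102),(501,99),(499,313),(311,318)])
q("top",.142,[(371,211),(443,212),(438,315),(366,308)])
c=[P(*p,.068) for p in [(353,152),(451,155),(351,273)]];print("collar",(c[1]+c[2])/2)
go(.542,.1995,.09,66)
```

```text
stand [0.5417 0.2004 0.062 ] [(np.float64(0.0796), np.float64(67.1)), (np.float64(0.0906), np.float64(-22.2)), (np.float64(0.081), np.float64(-112.3)), (np.float64(0.0914), np.float64(156.9))]
top [0.5406 0.1994 0.142 ] [(np.float64(0.023), np.float64(65.3)), (np.float64(0.0348), np.float64(-25.5)), (np.float64(0.0239), np.float64(-119.8)), (np.float64(0.0327), np.float64(152.9))]
collar [0.54107485 0.19899538 0.068     ]
t 4.00 tcp [0.5385 0.196  0.2673] psi 66.18 tilt 0.015 F [0.8 0.5 0.3] op 1.002 | shift mm [  0.8 177.3   2.1] roll 0.18
```

```bash
python3 -m handwheel '{"xyz":[[0,0.045,0.002],[0,0.09,0.002],[0,0.135,0.002],[0,0.165,0.002],[0,0.175,0.002]],"roll":[0,0,0,0,0]}'; python3 -m handwheel '{"xyz":[[0,0.003,0],[0,0.003,0],[0,0.003,0],[0,0.003,0],[0,0.003,0]],"roll":[0,0,0,0,0]}'; python3 -c "
from h import *
go(.541,.1993,.09,66)"
```

```text
clock: 4.62
ee_pos: [0.5422, 0.1987, 0.0925]
ee_rot: [-0.687, 0.144, -0.15, 0.696]
wrist_force: [0.8, -0.3, 0.4]
opening: 0.997
clock: 5.25
ee_pos: [0.5424, 0.1988, 0.0898]
ee_rot: [-0.687, 0.143, -0.15, 0.696]
wrist_force: [-0.7, -1.1, 0.4]
opening: 1.0
t 5.25 tcp [0.5424 0.1988 0.0898] psi 66.06 tilt 0.016 F [-0.7 -1.1  0.4] op 1.000 | shift mm [-1.4 -0.2 -0.1] roll 0.06
```

```bash
python3 -m handwheel '{"xyz":[[0,0,0],[0,0,0],[0,0,0],[0,0,0],[0,0,0]],"roll":[0,0,0,0,0]}' 0; python3 -m handwheel '{"xyz":[[0,0,0],[0,0,0],[0,0,0],[0,0,0],[0,0,0]],"roll":[0,0,0,0,0]}'; python3 -c "
from h import *
go(.541,.1993,.09,66);print(R.from_quat(r.get_obs()['ee_rot']).as_matrix().round(3))"
```

```text
clock: 5.88
ee_pos: [0.5424, 0.1986, 0.0901]
ee_rot: [-0.687, 0.143, -0.15, 0.696]
wrist_force: [-1.0, -1.5, 3.1]
opening: 0.3
clock: 6.5
ee_pos: [0.5424, 0.1986, 0.0901]
ee_rot: [-0.687, 0.143, -0.15, 0.696]
wrist_force: [0.2, -0.3, 2.5]
opening: 0.299
t 6.50 tcp [0.5424 0.1986 0.0901] psi 66.05 tilt 0.015 F [ 0.2 -0.3  2.5] op 0.299 | shift mm [-1.5  0.1  0.1] roll 0.05
[[ 0.914  0.012  0.406]
 [-0.406  0.01   0.914]
 [ 0.007 -1.     0.014]]
```

```bash
python3 -m handwheel '{"xyz":[[0,-0.025,0],[0,-0.065,0],[0,-0.115,0],[0,-0.155,0],[0,-0.16,0]],"roll":[0,0,0,0,0]}'; python3 -c "
from h import *
go(.527,-.112,.245,87)"
```

```text
clock: 7.12
ee_pos: [0.5418, 0.1981, 0.2522]
ee_rot: [-0.686, 0.142, -0.152, 0.697]
wrist_force: [0.2, -0.7, -3.3]
opening: 0.3
t 7.12 tcp [0.5418 0.1981 0.2522] psi 66.05 tilt 0.020 F [ 0.2 -0.7 -3.3] op 0.300 | shift mm [ 112.4    3.2 -289.5] roll -20.95
```

```bash
python3 -m handwheel '{"xyz":[[0.022,0,-0.055],[0.045,0,-0.112],[0.067,0.003,-0.17],[0.09,0.003,-0.23],[0.11,0.003,-0.282]],"roll":[-5,-10,-15,-20,-21]}';python3 -m handwheel '{"xyz":[[0,0,0],[0,0,0],[0,0,0],[0,0,0],[0,0,0]],"roll":[0,0,0,0,0]}'
python3 - <<'E'
from h import *
o=r.get_obs();W=cam("wrist",o);go(.527,-.112,.245,87)
a=eyes.capture("wrist")
np.savez("w3.npz",E=W[1],p=o["ee_pos"],q=o["ee_rot"]);cv2.imwrite("pics/w3raw.png",a[:,:,::-1]);cv2.imwrite("pics/w3.png",cv2.resize(a[60:300,130:450][:,:,::-1],(800,600),interpolation=cv2.INTER_CUBIC))
E
```

```text
clock: 7.75
ee_pos: [0.526, -0.1069, 0.2429]
ee_rot: [-0.702, 0.014, -0.023, 0.712]
wrist_force: [1.2, -0.2, -3.0]
opening: 0.301
clock: 8.38
ee_pos: [0.5261, -0.1058, 0.2431]
ee_rot: [-0.702, 0.013, -0.022, 0.712]
wrist_force: [-0.4, -0.6, -3.1]
opening: 0.298
t 8.38 tcp [ 0.5261 -0.1058  0.2431] psi 87.18 tilt 0.018 F [-0.4 -0.6 -3.1] op 0.298 | shift mm [ 1.2 -2.  -6.1] roll 0.18
```

View pics/w3.png

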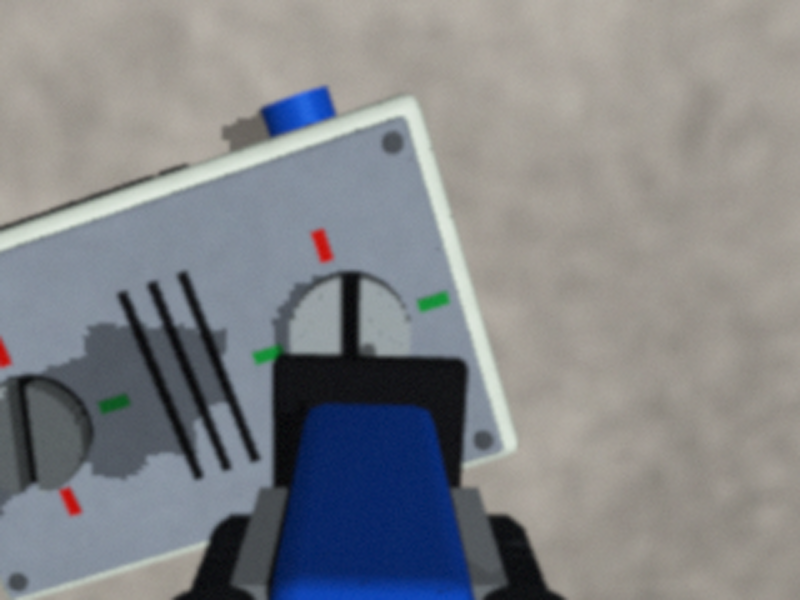

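The key hides the lower part of the screw. The visible head spans x from 287 to 413 with its top at y 271, so its centre is near (350,333). The slot runs about vertically along x = 350, and the collar's corners are at (274,357) and (467,360).

```bash
cat > m.py <<'E'
from h import *
def an(f,c,s0,s1,k0,k1,ox,oy,red=None):
    f=np.load(f);W=(np.array(eyes.camera_params("wrist")["camera_matrix"]),f["E"]);M=R.from_quat(f["q"]).as_matrix()
    px=lambda p:(ox+(p[0]+.5)*.4-.5,oy+(p[1]+.5)*.4-.5)
    C=ray(W,*px(c),.084);hd=lambda a,b:np.degrees(np.arctan2(*(ray(W,*px(b),.084)-ray(W,*px(a),.084))[1::-1]))
    print("screw",C.round(4),"slot heading",hd(s0,s1), "red",red and hd(*red))
    zc=(f["p"]+M@[0,.025,0])[2]
    for k in (k0,k1): print("collar corner in tool",(M.T@(ray(W,*px(k),zc)-f["p"])).round(4))
    tip=f["p"]+M@[-.0014,.078,0];print("tip then",tip.round(4),"rel tcp",(tip-f["p"]).round(4))
E
python3 - <<'E'
from m import *
an("w3.npz",(350,333.5),(350.5,274),(350.5,350),(274,357),(467,360),130,60,((314,232),(329,261)))
E
```

```text
screw [ 0.5287 -0.1104  0.084 ] slot heading -3.177164968655803 red 23.767993823376166
collar corner in tool [-0.0267  0.0244 -0.0191]
collar corner in tool [-0.0259  0.0249  0.0204]
tip then [ 0.5258 -0.1047  0.165 ] rel tcp [-0.0004  0.0011 -0.078 ]
```

```bash
python3 -c "
from h import *
go(.5283,-.1121,.166,86.8)"
```

```text
t 8.43 tcp [ 0.5261 -0.1061  0.2431] psi 87.15 tilt 0.018 F [ 0.6  0.2 -2.2] op 0.297 | shift mm [ 1.5 77.  -7. ] roll 0.35
```

```bash
python3 -m handwheel '{"xyz":[[0.0015,0.015,-0.007],[0.0015,0.035,-0.007],[0.0015,0.06,-0.007],[0.0015,0.077,-0.007],[0.0015,0.077,-0.007]],"roll":[0,0,0,0,0]}'; python3 -c "
from h import *
go(.5283,-.1121,.156,86.8)"
```

```text
clock: 9.05
ee_pos: [0.5269, -0.112, 0.164]
ee_rot: [-0.702, 0.014, -0.021, 0.712]
wrist_force: [0.3, -0.6, -2.0]
opening: 0.299
t 9.05 tcp [ 0.5269 -0.112   0.164 ] psi 87.17 tilt 0.017 F [ 0.3 -0.6 -2. ] op 0.299 | shift mm [ 1.4  8.  -0.1] roll 0.37
```

```bash
python3 -m handwheel '{"xyz":[[0.001,0.002,0],[0.001,0.004,0],[0.001,0.006,0],[0.001,0.008,0],[0.001,0.009,0]],"roll":[0,0,0,0,0]}'; python3 -c "
from h import *
go(.5283,-.1121,.156,86.8)"
```

```text
clock: 9.68
ee_pos: [0.528, -0.112, 0.1551]
ee_rot: [-0.702, 0.014, -0.021, 0.712]
wrist_force: [-0.4, -0.2, -2.8]
opening: 0.297
t 9.68 tcp [ 0.528  -0.112   0.1551] psi 87.17 tilt 0.016 F [-0.4 -0.2 -2.8] op 0.297 | shift mm [ 0.4 -0.9 -0.1] roll 0.37
```

```bash
python3 -m handwheel '{"xyz":[[0,0.001,0],[0,0.001,0],[0,0.001,0],[0,0.001,0],[0,0.001,0]],"roll":[6,14,22,30,38]}'; python3 -c "
from h import *
go(.5283,-.1121,.155,10);print(r.get_obs()['torque'])"
```

```text
clock: 10.3
ee_pos: [0.5285, -0.111, 0.1542]
ee_rot: [-0.656, 0.246, -0.249, 0.668]
wrist_force: [0.3, 1.8, -3.5]
opening: 0.299
t 10.30 tcp [ 0.5285 -0.111   0.1542] psi 49.00 tilt 0.018 F [ 0.3  1.8 -3.5] op 0.299 | shift mm [ 0.5 -0.8 -0.9] roll 39.00
[ 0.31960798 -0.20807994  0.2228111 ]
```

```bash
python3 -m handwheel '{"xyz":[[0,0,-0.0005],[0,0,-0.0005],[0,0,-0.0005],[0,0,-0.0005],[0,0,-0.0005]],"roll":[8,16,24,32,36]}'; python3 -c "
from h import *
go(.5283,-.1121,.155,10);print(r.get_obs()['torque'])"
```

```text
clock: 10.92
ee_pos: [0.5289, -0.111, 0.1544]
ee_rot: [-0.546, 0.44, -0.441, 0.56]
wrist_force: [1.7, 0.1, -3.4]
opening: 0.298
t 10.93 tcp [ 0.5289 -0.111   0.1544] psi 12.95 tilt 0.019 F [ 1.7  0.1 -3.4] op 0.298 | shift mm [ 1.  -0.7 -0.8] roll 2.95
[-0.0826798  -0.24758493  0.18662877]
```

```bash
python3 -m handwheel '{"xyz":[[0,0,0],[0,0,0],[0,0,0],[0,0,0],[0,0,0]],"roll":[1.5,3,4.5,5,5]}'; python3 -c "
from h import *
go(.5283,-.1121,.155,10);print(r.get_obs()['torque'])"
```

```text
clock: 11.55
ee_pos: [0.529, -0.111, 0.1543]
ee_rot: [-0.527, 0.464, -0.464, 0.54]
wrist_force: [0.9, -0.1, -4.0]
opening: 0.297
t 11.55 tcp [ 0.529  -0.111   0.1543] psi 7.98 tilt 0.019 F [ 0.9 -0.1 -4. ] op 0.297 | shift mm [ 1.  -0.7 -0.8] roll -2.02
[-0.20882119 -0.13335326  0.33277696]
```

```bash
python3 -m handwheel '{"xyz":[[0,0,0],[0,0,0],[0,0,0],[0,0,0],[0,0,0]],"roll":[1.5,3,4,4,4]}'; python3 -c "
from h import *
go(.5283,-.1121,.155,10);print(r.get_obs()['torque'])"
```

```text
clock: 12.18
ee_pos: [0.5289, -0.1112, 0.1543]
ee_rot: [-0.511, 0.482, -0.482, 0.524]
wrist_force: [0.2, -2.0, -4.7]
opening: 0.298
t 12.18 tcp [ 0.5289 -0.1112  0.1543] psi 4.02 tilt 0.019 F [ 0.2 -2.  -4.7] op 0.298 | shift mm [ 0.8 -0.7 -0.6] roll -5.98
[-0.4879315  -0.12167139  0.83978676]
```

```bash
python3 -m handwheel '{"xyz":[[0,0,0],[0,0,0],[0,0,0],[0,0,0],[0,0,0]],"roll":[-2,-4,-6,-8,-8]}'; python3 -c "
from h import *
go(.5607,-.236,.243,87);print(r.get_obs()['torque'])"
```

```text
clock: 12.8
ee_pos: [0.5288, -0.1109, 0.1543]
ee_rot: [-0.543, 0.445, -0.445, 0.556]
wrist_force: [-0.6, -1.1, -2.9]
opening: 0.292
t 12.80 tcp [ 0.5288 -0.1109  0.1543] psi 12.01 tilt 0.019 F [-0.6 -1.1 -2.9] op 0.292 | shift mm [128.  -90.1   6.5] roll -74.99
[-0.00398417 -0.01042964 -0.00471912]
```

```bash
python3 -m handwheel '{"xyz":[[0,-0.015,0],[0,-0.035,0],[0,-0.06,0],[0,-0.085,0],[0,-0.09,0]],"roll":[0,0,0,0,0]}'; python3 -c "
from h import *
go(.5623,-.2366,.243,87);print(r.get_obs()['torque'])"
```

```text
clock: 13.42
ee_pos: [0.529, -0.1122, 0.2468]
ee_rot: [-0.542, 0.443, -0.446, 0.557]
wrist_force: [-0.0, 0.1, -2.0]
opening: 0.296
t 13.43 tcp [ 0.529  -0.1122  0.2468] psi 12.00 tilt 0.022 F [-0.   0.1 -2. ] op 0.296 | shift mm [128.7   2.7   6.6] roll -75.00
[-0.04276127  0.00475273  0.03041158]
```

```bash
python3 -m handwheel '{"xyz":[[0.03,0,0.002],[0.06,0,0.004],[0.09,0.002,0.006],[0.12,0.003,0.007],[0.129,0.003,0.007]],"roll":[-10,-20,-30,-40,-50]}';python3 -m handwheel '{"xyz":[[0,0,0],[0,0,0],[0,0,0],[0,0,0],[0,0,0]],"roll":[-10,-20,-25,-25,-25]}'
python3 - <<'E'
from h import *
o=r.get_obs();W=cam("wrist",o);go(.5623,-.2366,.243,87)
a=eyes.capture("wrist")
np.savez("w4.npz",E=W[1],p=o["ee_pos"],q=o["ee_rot"]);cv2.imwrite("pics/w4.png",cv2.resize(a[60:300,150:470][:,:,::-1],(800,600),interpolation=cv2.INTER_CUBIC))
E
```

```text
clock: 14.05
ee_pos: [0.562, -0.2399, 0.2415]
ee_rot: [-0.68, 0.166, -0.174, 0.692]
wrist_force: [0.4, 0.6, -3.1]
opening: 0.298
clock: 14.68
ee_pos: [0.5616, -0.2399, 0.2411]
ee_rot: [-0.702, 0.014, -0.023, 0.712]
wrist_force: [-0.1, -0.5, -3.0]
opening: 0.298
t 14.68 tcp [ 0.5616 -0.2399  0.2411] psi 87.03 tilt 0.019 F [-0.1 -0.5 -3. ] op 0.298 | shift mm [ 0.6 -1.9  3.3] roll 0.03
```

View pics/w4.png

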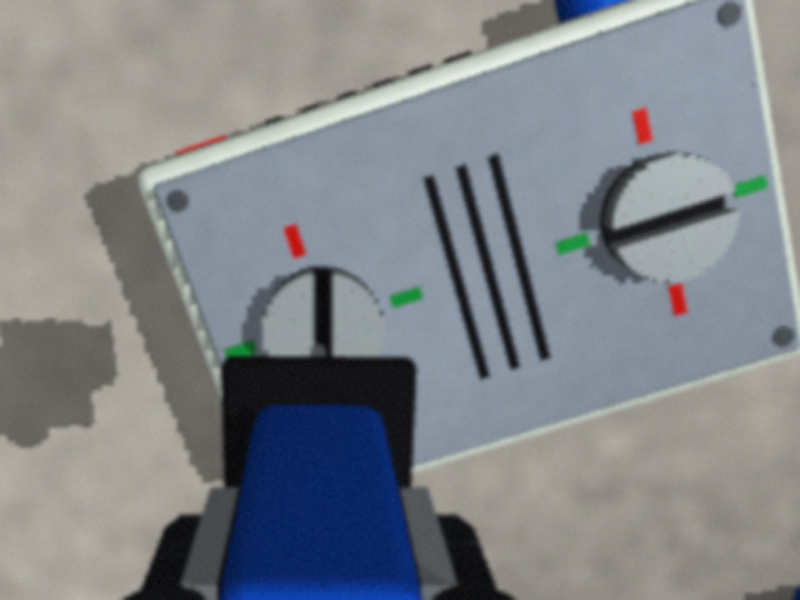

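Screw A's slot, from (612,237) to (725,203), lines up with the green marks at (573,244) and (750,187), so it is home. On screw B the head spans x from 260 to 385 with its top at y 267, and the slot runs along x ≈ 322. The collar's corners are at (224,358) and (415,360).

Run:
```python
from m import *
an("w4.npz",(322.5,330),(322.5,271),(322,348),(224,358),(415,360),150,60)
an("w4.npz",(675,218),(612,237),(725,203),(224,358),(415,360),150,60,((573,244),(750,187)))
```

```text
screw [ 0.563  -0.2361  0.084 ] slot heading -3.256277496552888 red None
collar corner in tool [-0.0265  0.0244 -0.0191]
collar corner in tool [-0.0259  0.0249  0.0199]
tip then [ 0.5613 -0.2388  0.1631] rel tcp [-0.0003  0.0011 -0.078 ]
screw [ 0.5294 -0.1106  0.084 ] slot heading 104.03104759807962 red 105.16604784415959
collar corner in tool [-0.0265  0.0244 -0.0191]
collar corner in tool [-0.0259  0.0249  0.0199]
tip then [ 0.5613 -0.2388  0.1631] rel tcp [-0.0003  0.0011 -0.078 ]
```

```bash
python3 -c "
from h import *
go(.5628,-.2375,.164,87)"; python3 -m handwheel '{"xyz":[[0.001,0.015,0.0025],[0.001,0.035,0.0025],[0.001,0.06,0.0025],[0.001,0.076,0.0025],[0.001,0.076,0.0025]],"roll":[0,0,0,0,0]}'; python3 -c "
from h import *
go(.5628,-.2375,.155,87)"
```

```text
t 14.72 tcp [ 0.5617 -0.2398  0.2412] psi 87.05 tilt 0.019 F [-1.   0.7 -2.4] op 0.298 | shift mm [-0.1 77.3  1.3] roll 0.05
clock: 15.35
ee_pos: [0.5626, -0.236, 0.1632]
ee_rot: [-0.702, 0.015, -0.022, 0.712]
wrist_force: [-0.3, -0.8, -3.0]
opening: 0.294
t 15.35 tcp [ 0.5626 -0.236   0.1632] psi 87.07 tilt 0.018 F [-0.3 -0.8 -3. ] op 0.294 | shift mm [ 0.2  8.2 -1.6] roll 0.07
```

```bash
python3 -m handwheel '{"xyz":[[0,0,-0.0015],[0,0.003,-0.0015],[0,0.006,-0.0015],[0,0.008,-0.0015],[0,0.009,-0.0015]],"roll":[0,0,0,0,0]}'; python3 -c "
from h import *
go(.5628,-.2375,.155,87)"
```

```text
clock: 15.98
ee_pos: [0.5626, -0.2374, 0.1541]
ee_rot: [-0.702, 0.015, -0.022, 0.712]
wrist_force: [0.5, 0.5, -2.8]
opening: 0.298
t 15.97 tcp [ 0.5626 -0.2374  0.1541] psi 87.07 tilt 0.018 F [ 0.5  0.5 -2.8] op 0.298 | shift mm [ 0.2 -0.9 -0.1] roll 0.07
```

In the slot with no contact force. Turning now.

```bash
python3 -m handwheel '{"xyz":[[0,0,0],[0,0,0],[0,0,0],[0,0,0],[0,0,0]],"roll":[6,14,22,30,38]}'; python3 -m handwheel '{"xyz":[[0,0,0],[0,0,0],[0,0,0],[0,0,0],[0,0,0]],"roll":[8,16,24,32,36]}';  python3 -c "
from h import *
go(.5628,-.2375,.155,8);print(r.get_obs()['torque'])"
```

```text
clock: 16.6
ee_pos: [0.5627, -0.2369, 0.1539]
ee_rot: [-0.656, 0.247, -0.25, 0.668]
wrist_force: [-0.3, 0.3, -5.5]
opening: 0.296
clock: 17.23
ee_pos: [0.563, -0.2368, 0.1539]
ee_rot: [-0.546, 0.441, -0.441, 0.559]
wrist_force: [1.0, -0.3, -3.1]
opening: 0.295
t 17.23 tcp [ 0.563  -0.2368  0.1539] psi 12.83 tilt 0.018 F [ 1.  -0.3 -3.1] op 0.295 | shift mm [ 0.6 -1.1 -0.3] roll 4.83
[-0.30416839 -0.04098591  0.11022242]
```

```bash
python3 -m handwheel '{"xyz":[[0,0,0],[0,0,0],[0,0,0],[0,0,0],[0,0,0]],"roll":[2,4,6,8,8.5]}';  python3 -c "
from h import *
go(.5628,-.2375,.155,8);print(r.get_obs()['torque'])"
```

```text
clock: 17.85
ee_pos: [0.563, -0.2368, 0.1539]
ee_rot: [-0.513, 0.481, -0.48, 0.525]
wrist_force: [-0.6, -1.2, -4.4]
opening: 0.294
t 17.85 tcp [ 0.563  -0.2368  0.1539] psi 4.43 tilt 0.018 F [-0.6 -1.2 -4.4] op 0.294 | shift mm [ 0.6 -1.1 -0.2] roll -3.57
[-0.43595184  0.01716582  0.85710379]
```

```bash
python3 -m handwheel '{"xyz":[[0,0,0],[0,0,0],[0,0,0],[0,0,0],[0,0,0]],"roll":[-2,-4,-6,-8,-8]}';  python3 -c "
from h import *
go(.5628,-.2375,.155,8);print(r.get_obs()['torque'])"; python3 -m handwheel '{"xyz":[[0,-0.015,0],[0,-0.035,0],[0,-0.06,0],[0,-0.09,0],[0,-0.1,0]],"roll":[0,0,0,0,0]}'; python3 -c "
from h import *
go(.5424,.1986,.255,66.05)
M=R.from_quat(r.get_obs()['ee_rot']).as_matrix();print(M.round(3))"
```

```text
clock: 18.48
ee_pos: [0.563, -0.2368, 0.1539]
ee_rot: [-0.545, 0.443, -0.443, 0.558]
wrist_force: [-0.2, -0.0, -3.0]
opening: 0.298
t 18.48 tcp [ 0.563  -0.2368  0.1539] psi 12.42 tilt 0.018 F [-0.2 -0.  -3. ] op 0.298 | shift mm [ 0.7 -1.1 -0.3] roll 4.42
[-0.04524367 -0.02903676  0.0243074 ]
clock: 19.1
ee_pos: [0.5632, -0.2384, 0.2568]
ee_rot: [-0.544, 0.441, -0.445, 0.558]
wrist_force: [0.6, -0.2, -2.1]
opening: 0.297
t 19.10 tcp [ 0.5632 -0.2384  0.2568] psi 12.41 tilt 0.020 F [ 0.6 -0.2 -2.1] op 0.297 | shift mm [-431.2    7.    73.5] roll -53.64
[[ 0.215  0.016  0.976]
 [-0.977  0.012  0.215]
 [-0.009 -1.     0.018]]
```

```bash
python3 -m handwheel '{"xyz":[[-0.05,0,0.008],[-0.1,0,0.016],[-0.15,0,0.025],[-0.2,0,0.034],[-0.22,0,0.038]],"roll":[-10,-20,-30,-40,-50]}'
python3 - <<'E'
from h import *
a=eyes.capture("wrist");cv2.imwrite("pics/w5.png",a[:,:,::-1]);go(.5424,.1986,.255,66.05)
E
```

```text
clock: 19.73
ee_pos: [0.5521, -0.011, 0.2598]
ee_rot: [-0.682, 0.161, -0.169, 0.694]
wrist_force: [0.5, 0.6, -1.9]
opening: 0.295
t 19.77 tcp [ 0.5521 -0.009   0.2598] psi 63.37 tilt 0.022 F [ 0.1  2.3 -2.2] op 0.298 | shift mm [-101.8    8.   181. ] roll -2.68
```

View pics/w5.png

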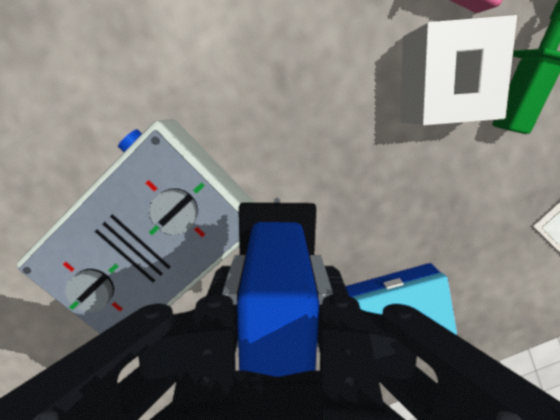

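Both slots now line up with the green marks, and the key is still square in the grip with the stand's empty hole in view. Next I return to the stand.

```bash
python3 -m handwheel '{"xyz":[[-0.025,0,0.045],[-0.05,0,0.09],[-0.075,0.004,0.135],[-0.095,0.008,0.17],[-0.101,0.008,0.18]],"roll":[-2,-3,-3,-3,-3]}'; python3 -m handwheel '{"xyz":[[0,0,0],[0,0,0],[0,0,0],[0,0,0],[0,0,0]],"roll":[0,0,0,0,0]}'
python3 - <<'E'
from h import *
go(.542,.1992,.175,66.5);M=R.from_quat(r.get_obs()['ee_rot']).as_matrix();print(M.round(3), (M@[0,.078,0]).round(4))
o=r.get_obs();W=cam("wrist",o);a=eyes.capture("wrist");np.savez("w6.npz",E=W[1],p=o["ee_pos"],q=o["ee_rot"])
cv2.imwrite("pics/w6.png",cv2.resize(a[60:300,120:440][:,:,::-1],(800,600),interpolation=cv2.INTER_CUBIC))
E
```

```text
clock: 20.4
ee_pos: [0.5418, 0.2, 0.2548]
ee_rot: [-0.685, 0.14, -0.148, 0.699]
wrist_force: [0.7, -0.9, -2.4]
opening: 0.299
clock: 21.02
ee_pos: [0.5419, 0.1994, 0.2548]
ee_rot: [-0.685, 0.141, -0.148, 0.699]
wrist_force: [0.2, 0.4, -2.7]
opening: 0.299
t 21.02 tcp [0.5419 0.1994 0.2548] psi 66.43 tilt 0.023 F [ 0.2  0.4 -2.7] op 0.299 | shift mm [-0.4 79.8 -1.9] roll -0.07
[[ 0.916  0.015  0.4  ]
 [-0.4    0.017  0.916]
 [ 0.007 -1.     0.021]] [ 0.0012  0.0013 -0.078 ]
```

View pics/w6.png

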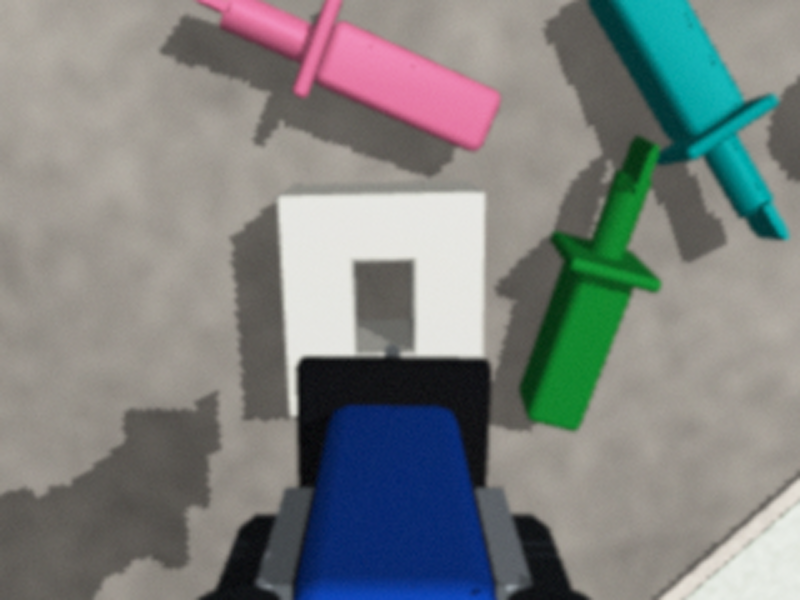

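The empty hole's corners are at about (353,260), (413,260), (413,352) and (357,350).

Run:
```python
from h import *
W=(np.array(eyes.camera_params("wrist")["camera_matrix"]),np.load("w6.npz")["E"])
P=lambda x,y:ray(W,120+(x+.5)*.4-.5,60+(y+.5)*.4-.5,.062)
c=[P(*p) for p in [(353,260),(413.5,260),(413.5,352),(356,351)]];print(np.mean(c,0),[np.linalg.norm(c[i]-c[i-1]).round(4) for i in range(4)])
t=P(280,195),P(485,192);print("top edge mid",(t[0]+t[1])/2, ((t[0]+t[1])/2+.045*np.array([np.cos(-.387),np.sin(-.387),0])))
go(.542,.1985,.13,66.5)
```

```text
[0.54126485 0.20044536 0.062     ] [np.float64(0.0373), np.float64(0.024), np.float64(0.0378), np.float64(0.0235)]
top edge mid [0.50025011 0.21793841 0.062     ] [0.54192216 0.20095488 0.062     ]
t 21.07 tcp [0.5419 0.1997 0.2548] psi 66.44 tilt 0.023 F [ 0.3  1.  -3.1] op 0.300 | shift mm [ -0.3 124.8  -3.7] roll -0.06
```

```bash
python3 -m handwheel '{"xyz":[[-0.001,0.03,-0.0037],[-0.001,0.06,-0.0037],[-0.001,0.09,-0.0037],[-0.001,0.115,-0.0037],[-0.001,0.125,-0.0037]],"roll":[0,0,0,0,0]}'; python3 -c "
from h import *
go(.5412,.1988,.0905,66.5)"
```

```text
clock: 21.7
ee_pos: [0.5408, 0.1984, 0.1284]
ee_rot: [-0.686, 0.141, -0.148, 0.699]
wrist_force: [0.4, -0.4, -2.3]
opening: 0.299
t 21.70 tcp [0.5408 0.1984 0.1284] psi 66.44 tilt 0.021 F [ 0.4 -0.4 -2.3] op 0.299 | shift mm [ 0.1 37.9 -0.3] roll -0.06
```

```bash
python3 -m handwheel '{"xyz":[[0,0.012,0],[0,0.024,0],[0,0.032,0],[0,0.036,0],[0,0.0375,0]],"roll":[0,0,0,0,0]}'; python3 -c "
from h import *
go(.5412,.1988,.0905,66.5)"
```

```text
clock: 22.32
ee_pos: [0.5414, 0.1991, 0.0909]
ee_rot: [-0.686, 0.141, -0.148, 0.699]
wrist_force: [-0.4, 0.1, -2.4]
opening: 0.295
t 22.32 tcp [0.5414 0.1991 0.0909] psi 66.44 tilt 0.021 F [-0.4  0.1 -2.4] op 0.295 | shift mm [-0.   0.4 -0.3] roll -0.06
```

Nearly seated. I'll lower 1 mm until it touches, then release.

```bash
python3 -m handwheel '{"xyz":[[0,0.0005,0],[0,0.001,0],[0,0.001,0],[0,0.001,0],[0,0.001,0]],"roll":[0,0,0,0,0]}'; python3 -m handwheel '{"xyz":[[0,0,0],[0,0,0],[0,0,0],[0,0,0],[0,0,0]],"roll":[0,0,0,0,0]}' 100; python3 -m handwheel '{"xyz":[[0,0,0],[0,0,0],[0,0,0],[0,0,0],[0,0,0]],"roll":[0,0,0,0,0]}'; python3 -c "
from h import *
go(.5412,.1988,.25,66.5)"
```

```text
clock: 22.95
ee_pos: [0.5416, 0.1993, 0.0903]
ee_rot: [-0.686, 0.141, -0.148, 0.699]
wrist_force: [-1.2, -0.4, 2.4]
opening: 0.298
clock: 23.58
ee_pos: [0.5416, 0.1993, 0.0903]
ee_rot: [-0.686, 0.141, -0.148, 0.699]
wrist_force: [-0.2, 0.3, 0.2]
opening: 1.005
clock: 24.2
ee_pos: [0.5416, 0.1993, 0.0903]
ee_rot: [-0.686, 0.141, -0.148, 0.699]
wrist_force: [-0.6, -0.6, -0.2]
opening: 0.996
t 24.20 tcp [0.5416 0.1993 0.0903] psi 66.45 tilt 0.021 F [-0.6 -0.6 -0.2] op 0.996 | shift mm [   0.8 -159.7    2.7] roll -0.05
```

```bash
python3 -m handwheel '{"xyz":[[0,-0.03,0.001],[0,-0.07,0.001],[0.001,-0.12,0.002],[0.001,-0.16,0.003],[0.001,-0.175,0.003]],"roll":[0,0,0,0,0]}';python3 -m handwheel '{"xyz":[[0,0,0],[0,0,0],[0,0,0],[0,0,0],[0,0,0]],"roll":[0,0,0,0,0]}'
python3 - <<'E'
from h import *
go(.5412,.1988,.25,66.5)
o=r.get_obs();W=cam("wrist",o);a=eyes.capture("wrist");np.savez("w7.npz",E=W[1],p=o["ee_pos"],q=o["ee_rot"])
cv2.imwrite("pics/w7.png",cv2.resize(a[100:340,120:440][:,:,::-1],(800,600),interpolation=cv2.INTER_CUBIC))
E
```

```text
clock: 24.82
ee_pos: [0.5423, 0.1996, 0.2679]
ee_rot: [-0.685, 0.139, -0.149, 0.7]
wrist_force: [0.2, -0.1, -0.2]
opening: 1.001
clock: 25.45
ee_pos: [0.5421, 0.1995, 0.2673]
ee_rot: [-0.685, 0.14, -0.149, 0.7]
wrist_force: [-0.2, 0.4, 0.5]
opening: 1.002
t 25.45 tcp [0.5421 0.1995 0.2673] psi 66.46 tilt 0.024 F [-0.2  0.4  0.5] op 1.002 | shift mm [-0.7 17.3 -1.4] roll -0.04
```

View pics/w7.png

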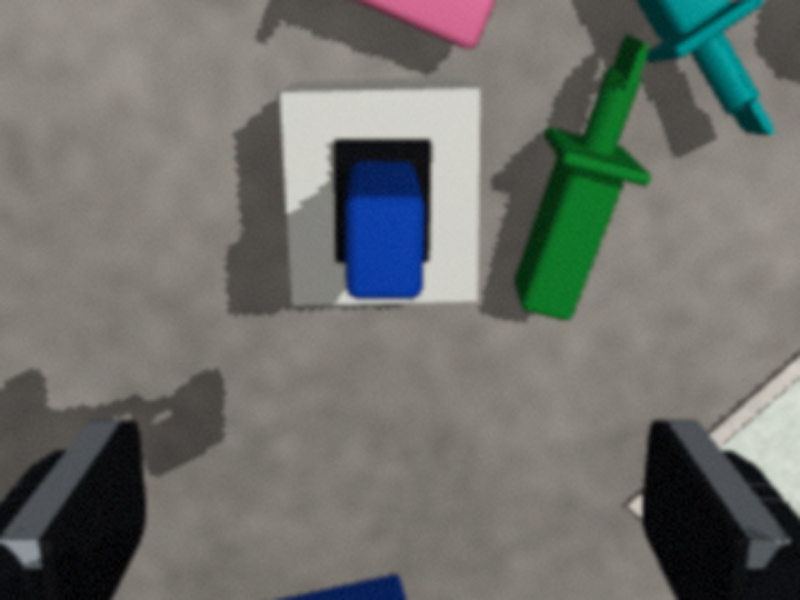

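The key stands upright in its stand with the collar centred on the top face, at (335..431, 140..262). The gripper is open and clear.

```bash
python3 -c "
from plant import workorder
print(workorder.close_job())"
```

```text
the job is handed in; nothing more can be done
None
```

Both screws are fully home and the key is back upright in its stand, released. I handed the job in at about 25.5 s of the 72 s allowed; the hand-in gives no verdict.

- **Screws:** I turned the left one first, then the right. Each was driven to its stop, where the turning moment rose from about 0.2 to 0.85 N m. The last wrist pictures show both slots in line with the green marks. I measured that only for the left screw, to within about 1°.
- **Key:** The final picture shows it upright, with the collar centred on the stand's top face. The gripper is open, about 18 cm above where it let go, and the wrist force is near zero.
- **My error at the start:** I typed the first shifts in millimetres where the tool expects metres. The arm ran at its speed limit, and the tool dropped to 23 mm above the bench between the stand and the lamp unit. No contact force showed, and a picture taken right after found the key untouched.
- **Look-alike keys:** The loose ones stood upright in the first pictures and were lying down about 2 s later. They seem to have fallen by themselves, since the gripper had stayed well above them.
- **Not checked:** I did not measure the wash bottle, slide box and jar again at the end. The gripper did not go near them while low.

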